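# Let one tin out of the tin dispenser and ease its lid shut

### The job

A tin waits behind the lid of the tin dispenser on the worktop. With your fingertips press the dispenser's side lever all the way down, so that the lid lifts and the tin rolls out, and keep it down until the tin lies still in the front trough; then let the lever rise slowly, easing the lid fully shut so that it does not slam, and leave it. Touch only the lever, not the lid or the tin, grasp nothing, and leave the other things on the worktop where they are.

Things in the scene. Friction and masses are not known exactly. Their poses are not given: they have to be found in the camera images.
- dispenser: Fixed white and steel tin lane, 258 x 94 mm, outlet to the robot's right, lever side toward the robot. Origin on the worktop below the lever's shaft; z up, -x to the outlet. Tall chute x -78 to 52 mm (walls to z 132), open trough x -206 to -78 (sides 56 high, lip 48 high with inner face at x -200). Floor slopes 10 deg to the outlet: a freed tin rolls to the lip in under 2 s.
- lever (a joint): Lever and lid are one rocker on a shaft along the dispenser's y at x 0, z 120 mm. 0 = lever up, lid shut; 0.65 rad = stop, lever down, lid lifted. Sprung back: 4 N on the pad at first, 7 N at the stop; let go, it slams. Let the pad rise at 20 to 50 mm/s; arriving shut above 1.2 rad/s (100 mm/s at the pad) is a slam. The tin passes from about 0.45 rad.
- lever_pad (a point): Centre of the top of the lever's black rubber pad, 42 x 42 x 10 mm, outside the +y wall, 88 mm from the shaft; moves with the lever. Dispenser frame: x 82, y 88, z 153 mm with the lever up (sloping up to +x by 0.32 rad); x 85, z 96 mm at the stop (sloping down 0.33 rad): press it straight down by 57 mm. Nothing but the lever is higher than 132 mm within 80 mm of it.
- lid_edge (a point): Middle of the lower edge of the lid's front flap. The aluminium lid lies between the chute's walls and turns with the lever: its top runs 96 mm from the shaft toward -x, and the flap, 75 mm high, hangs from its end in front of the tin. The lid is not to be touched.
- tin_center (a point): Centre of the tin: metal food tin, 57 mm diameter, 72 mm long, lying across the lane (axis along the dispenser's y). Starts behind the lid's flap at about x -61, z 64 mm of the dispenser's frame; at rest in the trough, against the lip, at about x -171, z 44 mm.
- tin: The same tin; origin at the middle of its bottom end, z along its axis. 0.13 to 0.25 kg.
- mug: Small white mug, 62 x 92 x 51 mm, bystander; origin under its centre.
- jar: Spice jar with a black cap, 41 x 41 x 105 mm, bystander behind the dispenser; origin under its centre.
- timer: Round kitchen timer, 63 x 63 x 44 mm, bystander in front of the dispenser; origin under its centre.
- glass: Small glass, 49 x 49 x 62 mm, bystander in front of the trough; origin under its centre.
- can: Drinks can, 53 x 53 x 134 mm, bystander behind the dispenser; origin under its centre.
- spoon: Teaspoon, 130 x 27 x 11 mm, bystander lying beside the lever; origin under its centre.
- packet: Flat food packet, 57 x 150 x 12 mm, bystander lying behind the chute's closed end; origin under its centre.

How it is judged:
By the outcome, as a careful person would: the job done as asked, in the order asked, and still so for the second after the job is handed in, with the robot touching nothing.
It also fails if it takes over 35 s, if anything falls off the work surface, if the arm or the gripper's body presses on something with over 40 N, if the wrist force passes 120 N, or if a joint passes its speed limit or range.

### The arm

A 6-joint arm with a two-finger parallel gripper is mounted at the origin on a cart in front of the work surface, level with it; the furniture and walls round the work are solid. World frame = base frame: x ahead of the robot, y to its left, z up, the work surface at z = 0. Lengths are in mm, angles in degrees, forces in N, time in s.
With the tool pointing down it reaches from about 300 to 850 mm from the base axis. Payload 4.2 kg.
Tool frame: the origin (TCP) lies between the finger pads; the fingertips stand 11 mm ahead of it and the grasp point (between the pads) lies 8 mm behind it (env.tips_ahead is the distance from the TCP to the fingertips, in mm); z points along the fingers, y is the line along which they close (so a half turn about z gives the same grasp; the last joint's range is limited). The gripper opens to 91 mm and grips with 3 to 60 N. Pads are 32 mm wide; open, the fingers measure 118 mm over their backs; the gripper's body (76 mm by 178 mm) begins 60 mm behind the grasp point.
Start: joints at [-68.87, 18.312, 89.639, -0, 72.044, -1.146], TCP at [217.974, -532.099, 224.976] pointing down, gripper open.
Joint ranges: [-177.97, 177.97], [-48.28, 115.42], [12.27, 149.76], [-77.06, 257.06], [2.81, 150.46], [-146.56, 146.56]. Speed limits (degrees/s): [147.25, 147.25, 180, 180, 180, 180].

### API

Orientations are given as [roll, pitch, yaw] about the fixed x, y, z axes, in that order (R = Rz(yaw) Ry(pitch) Rx(roll)).
In Python, from workcell import env, cams gives the robot as it stands.
- The arm moves only by the tool step_arm, never from a script. Its arguments are lists of equal length, an entry for each row: "linear": the shift along the tool's x, y, z in units of 30 cm (1.0 is 30 cm), a list of three; "turn": the turn about the tool's z in units of 360 degrees (1.0 is 360 degrees). In form: {"linear": [[tx, ty, tz], ...], "turn": [turn, ...]}. A call has 1 to 20 rows; each row is the pose to reach, as a shift and turn from the pose commanded when the call began, along the tool's axes at that moment, turning the shorter way round; what a row does not reach only later rows make up. A row lasts 1/8 s, in which the tool goes at most 62.5 mm and 10.7 degrees, less where a joint would pass 70% of its speed; a pose out of reach is approached as far as the arm can. A call with a number of a shift or a turn outside -1 to 1 is refused whole. A call with a gripper value outside its range is refused whole. "fingers" is the closure, from -1 (fully open) to 1 (shut), so that 0 is half open, set as the call begins (left out, the last holds). The fingers move at their own pace and stop on an object; "force" is the grip in N (left out, the last holds). Time passes only in rows, so rows that repeat a pose let the fingers close. It gives the time, the measured TCP pose, the force, the opening and the grip force at its end, in the units of the state.
- env.state(): the state, without advancing time (a new reading comes with each control period).
- cams.grab_frame(name): name is "scene" or "top" or "wrist"; returns a dict with "color" (384x512x3 uint8, blue, green, red), "fx", "fy", "cx", "cy" (pixels), "extrinsics" (4x4, takes a point from camera to world coordinates); the wrist camera has in their place "tool_from_camera" (4x4, takes a point from camera to tool coordinates, whose origin is the TCP and whose axes are the flange's). Camera axes: x right, y down, z forward; pixel columns grow to the right and rows downward; lengths in mm; the calibration is good to about 2 mm. A picture is of the moment at which its call begins: read the wrist's pose just before it. There is no depth.
- env.job_done(): hands the job in; it is judged then, once.
The state is a dict: "time_s": time; "qpos": joint angles; "qvel": joint speeds; "effort": joint torques, N m; "ee_pos": TCP position; "ee_rot": TCP orientation; "force": force on the tool from outside, world axes, zero at the start; "torque": the same for the moment, N m; "gripper_width": finger opening in mm; "gripper_force": force on a finger pad.
Only numpy, scipy, OpenCV 4.12 (cv2) and the standard library are available. Lean on these libraries where they do the work, as an engineer would, in place of code of your own. Each camera call takes 0.05 s, during which the arm holds its last target. There are 200 camera calls.

## Working session

There is one attempt and no reset: what is moved stays moved. The work goes in short steps, Python scripts to look and compute and a tool call to move; the robot and the scene stay as the last step left them, time stands still between calls to the robot, and variables do not carry over. Pictures are saved under pics/ and viewed, at most 10 in all, crops included, and the job is handed in when it is done.

Besides the shell and the picture viewer there is one more tool, called after "Request:" as name(argument=value, ...) on one line, values as JSON. step_arm: Moves the arm, as the interface text tells. Its arguments: {"type":"object","properties":{"linear":{"type":"array"},"turn":{"type":"array"},"fingers":{"type":"number"},"force":{"type":"number"}},"required":["linear","turn"]}

```bash
mkdir -p pics; python3 - <<'E'
from workcell import env,cams
import cv2,numpy as np
np.set_printoptions(precision=4,suppress=True)
s=env.state();print(s['ee_pos'],s['ee_rot'],s['time_s'],s['gripper_width'])
for n in('top','scene'):
    f=cams.grab_frame(n);cv2.imwrite(f'pics/{n}1.png',f['color']);print(n,f['fx'],f['fy'],f['cx'],f['cy'],f['extrinsics'])
    np.savez(f'{n}.npz',**f)
E
```

```text
[ 217.7889 -531.6354  224.1375] [-179.8995   -0.0016   22.2753] 0.0 91.40309076195602
top 374.8946288527708 374.8946288527708 255.12623976435168 195.26501749156722 [[   0.0009   -0.9887    0.1497  397.8957]
 [  -0.9998    0.0023    0.0211  -92.9522]
 [  -0.0212   -0.1497   -0.9885 1130.7449]
 [   0.        0.        0.        1.    ]]
scene 372.3573378021107 372.3573378021107 258.09353527688916 194.27021953708146 [[ -0.8241  -0.3642   0.4338 148.6392]
 [ -0.5663   0.5108  -0.6469 554.5092]
 [  0.014   -0.7787  -0.6272 748.4323]
 [  0.       0.       0.       1.    ]]
```

View pics/top1.png

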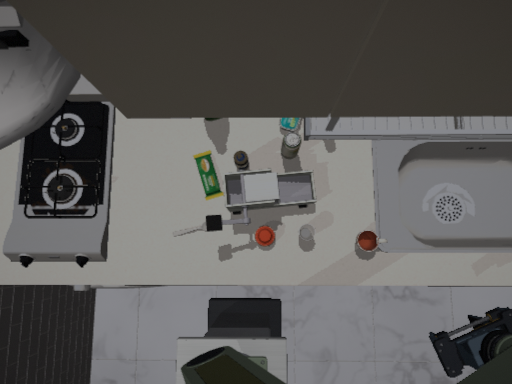

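View pics/scene1.png

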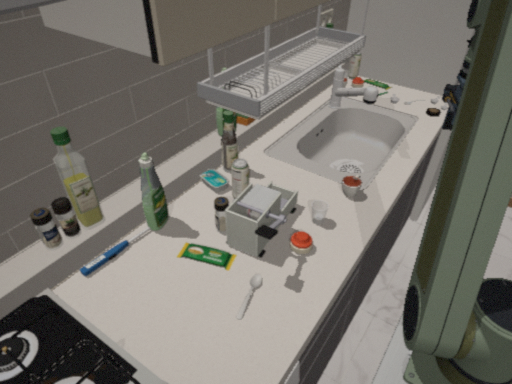

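The top view shows the dispenser at about (270,190), its pad at (214,223), the timer at (265,236) and the glass at (307,232). In the scene view the pad is near (267,232). I'll crop in and triangulate.

```bash
cat > h.py <<'E'
import numpy as np,cv2
def ray(f,u,v):
    E=np.array(f['extrinsics']);d=E[:3,:3]@[(u-f['cx'])/f['fx'],(v-f['cy'])/f['fy'],1];return E[:3,3],d/np.linalg.norm(d)
def plane(f,u,v,z):
    o,d=ray(f,u,v);return o+d*(z-o[2])/d[2]
def tri(f,a,g,b):
    o,d=ray(f,*a);p,e=ray(g,*b);t=np.linalg.lstsq(np.c_[d,-e],p-o,rcond=None)[0]
    A,B=o+d*t[0],p+e*t[1];return (A+B)/2,np.linalg.norm(A-B)
def proj(f,P):
    E=np.array(f['extrinsics']);c=E[:3,:3].T@(np.array(P)-E[:3,3]);return np.array([f['fx']*c[0]/c[2]+f['cx'],f['fy']*c[1]/c[2]+f['cy']])
E
python3 - <<'E'
from h import *
T=np.load('top.npz');S=np.load('scene.npz')
def blob(f,x0,y0,x1,y1):
    m=(f['color'][y0:y1,x0:x1].max(2)<45).astype('uint8')
    n,l,s,c=cv2.connectedComponentsWithStats(m)
    for i in range(1,n):
        if s[i,4]>15: print(s[i]+[x0,y0,0,0,0],c[i]+[x0,y0])
blob(T,195,205,240,245);print();blob(S,240,210,310,260)
print(plane(T,214,223,153))
a=T['color'][140:260,170:330];b=S['color'][170:330,190:350]
cv2.imwrite('pics/c1.png',np.vstack([cv2.resize(a,(480,360),interpolation=2)]) )
cv2.imwrite('pics/c2.png',cv2.resize(b,(560,560),interpolation=2))
E
```

```text
[233 211   7   3  20] [236.15 212.05]
[206 215  16  16 219] [213.5890411  222.50684932]

[256 225  21  14 173] [266.03468208 231.56069364]
[259 250   6   7  19] [261.47368421 253.15789474]
[472.82579507  35.4228281  153.        ]
```

View pics/c1.png

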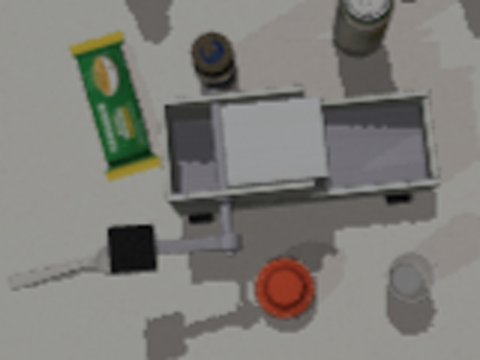

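View pics/c2.png

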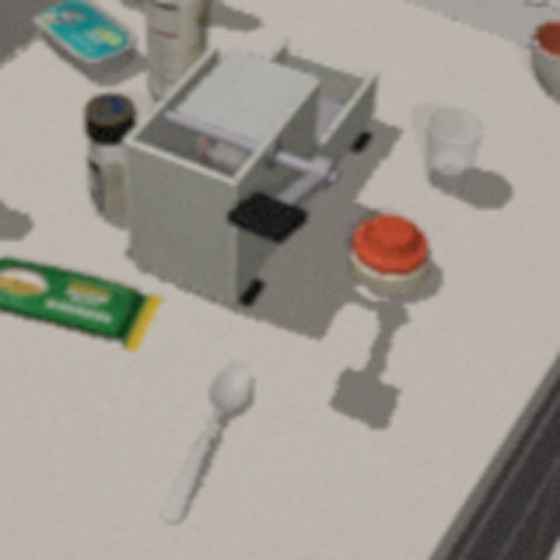

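The crops agree: the pad centre is at about (214,222.7) in the top view and (266,230.5) in the scene view. The dispenser's yaw is about 93°, and the spoon lies on the table just beyond the pad.

```bash
python3 - <<'E'
from h import *
from workcell import env
np.set_printoptions(precision=1,suppress=True)
T=np.load('top.npz');S=np.load('scene.npz')
t=(213.6,222.5)
for v in(230,230.7,231.5): print(tri(T,t,S,(266,v)))
print('plane',plane(T,*t,153))
c=lambda x,y:(170+x/3,140+y/3)
# trough side tops z56: outer lip corners; chute rear corners z132
for p,z in(((438,186),50),((428,94),50),((170,200),132),((166,99),132)): print(p,plane(T,*c(*p),z))
s=env.state()
from scipy.spatial.transform import Rotation as R
M=R.from_euler('xyz',s['ee_rot'],degrees=True).as_matrix();print(M,s['ee_pos'])
P=plane(T,*t,153)
for z in(250,200): print((M.T@(np.array([P[0],P[1],z])-s['ee_pos']))/300)
E
```

```text
(array([473.6,  36.3, 152. ]), np.float64(1.4480928661677845))
(array([473.6,  36.5, 150. ]), np.float64(1.7870716448303516))
(array([473.6,  36.7, 147.7]), np.float64(2.1755881858227712))
plane [474.1  36.5 153. ]
(438, 186) [ 541.4 -246.4   50. ]
(428, 94) [ 632.2 -238.7   50. ]
(170, 200) [518.3   4.8 132. ]
(166, 99) [610.6   9.6 132. ]
[[ 0.9  0.4 -0. ]
 [ 0.4 -0.9  0. ]
 [-0.  -0.  -1. ]] [ 217.8 -531.7  224.2]
[ 1.5 -1.4 -0.1]
[ 1.5 -1.4  0.1]
```

Request:
step_arm(linear=[[0,0,-0.04],[0.08,-0.08,-0.08],[0.18,-0.17,-0.08],[0.28,-0.26,-0.08],[0.38,-0.36,-0.08],[0.48,-0.45,-0.08],[0.58,-0.55,-0.08],[0.67,-0.63,-0.08],[0.73,-0.69,-0.08],[0.75,-0.71,-0.08]], turn=[-0.01,-0.03,-0.055,-0.08,-0.105,-0.13,-0.155,-0.18,-0.195,-0.2], fingers=1, force=20)

```text
time_s: 1.35
ee_pos: [345.5, -248.6, 248.7]
ee_rot: [-180.0, -0.0, 94.4]
force: [-0.8, -0.0, -0.3]
gripper_width: 0.3
gripper_force: 0.0
```

Request:
step_arm(linear=[[0.05,0.03,0],[0.15,0.08,0],[0.27,0.15,0],[0.4,0.22,0],[0.53,0.29,0],[0.66,0.36,0],[0.78,0.43,0.03],[0.87,0.48,0.06],[0.91,0.5,0.08],[0.913,0.5,0.08],[0.913,0.5,0.08]], turn=[0,0,0,0,0,0,0,0,0,0,0])

```text
time_s: 2.72
ee_pos: [474.4, 33.6, 225.1]
ee_rot: [-180.0, 0.0, 94.2]
force: [-0.1, 0.5, -0.4]
gripper_width: 0.3
gripper_force: 0.0
```

```bash
python3 - <<'E'
from workcell import env,cams
from h import *
from scipy.spatial.transform import Rotation as R
s=env.state();print(s['ee_pos'],s['ee_rot'],s['force'])
f=cams.grab_frame('wrist');C=np.array(f['tool_from_camera']);print(C.round(2))
M=np.eye(4);M[:3,:3]=R.from_euler('xyz',s['ee_rot'],degrees=True).as_matrix();M[:3,3]=s['ee_pos']
f['extrinsics']=M@C
im=f['color'].copy()
tip=M[:3,3]+M[:3,:3]@[0,0,11];print('tip px',proj(f,tip),'below pt',proj(f,[tip[0],tip[1],153]))
g=cams.grab_frame('scene')['color'][150:310,180:380]
cv2.imwrite('pics/w1.png',np.hstack([cv2.resize(im,(400,300)),cv2.resize(g,(375,300),interpolation=2)]))
np.savez('w.npz',**f)
E
```

```text
[474.37219201  33.62590114 225.14525865] [-1.79999253e+02  3.90501704e-02  9.42164246e+01] [-0.13419253  0.54251911 -0.35249192]
[[   0.     -0.97   -0.23   64.64]
 [   1.      0.      0.      0.22]
 [  -0.     -0.23    0.97 -158.91]
 [   0.      0.      0.      1.  ]]
tip px [251.07318807 230.20837448] below pt [251.18169434 203.11151262]
```

View pics/w1.png

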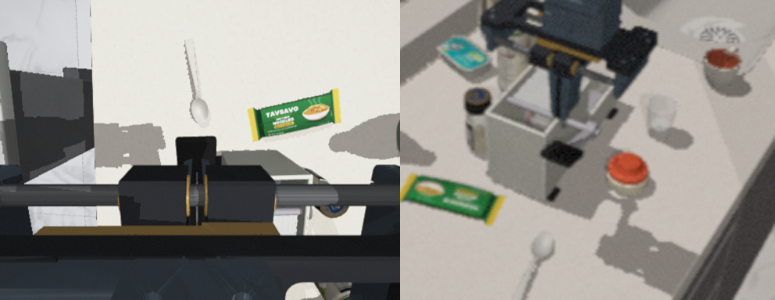

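The wrist view shows the pad's far edge at full-resolution row ~174, cols 228–278, straight ahead of the closed fingertips. I'll check that against the predicted edge.

```bash
python3 - <<'E'
from h import *
f=np.load('w.npz')
for v in (170,174,178): print(plane(f,228,v,159.5),plane(f,278,v,159.5))
m=f['color'][160:215,250].max(1);print(m)
E
```

```text
[454.56739734  60.39685178 159.5       ] [492.80669573  63.24460073 159.5       ]
[454.74065385  57.29183826 159.5       ] [493.10234077  60.14842018 159.5       ]
[454.91502272  54.1668895  159.5       ] [493.39988413  57.0323593  159.5       ]
[234 234 234 233 234 234 234 234 235 234 234 234 235 236 182  56  16  22
  26  23  25  22  23  20  16  22  20  22  20  25  23  18  21  21  22  19
  23  19  22  22  21  20  20  19  20  18  20  19  20  18  18  17  21  22
  18]
```

Request:
step_arm(linear=[[0.01,0,0.04],[0.02,0,0.09],[0.02,0,0.14],[0.02,0,0.17],[0.02,0,0.18],[0.02,0,0.19],[0.02,0,0.2]], turn=[0,0,0,0,0,0,0])

```text
time_s: 3.7
ee_pos: [474.4, 41.1, 165.5]
ee_rot: [179.9, -0.1, 94.3]
force: [-1.3, 3.1, 3.9]
gripper_width: 0.1
gripper_force: 2.0
```

Request:
step_arm(linear=[[0,0,0.02],[0,0,0.045],[0,0,0.07],[0,0,0.095],[0,0,0.12],[0,0,0.14],[0,0,0.155],[0,0,0.165],[0,0,0.17],[0,0,0.17]], turn=[0,0,0,0,0,0,0,0,0,0])

```text
time_s: 4.95
ee_pos: [474.8, 39.4, 114.1]
ee_rot: [179.9, 0.2, 94.4]
force: [0.3, -1.5, 7.8]
gripper_width: 0.5
gripper_force: 3.6
```

Going on gently until the stop shows in the force, then looking.

Request:
step_arm(linear=[[0,0,0.005],[0,0,0.01],[0,0,0.015],[0,0,0.02],[0,0,0.02]], turn=[0,0,0,0,0])

```text
time_s: 5.58
ee_pos: [475.1, 38.9, 111.2]
ee_rot: [179.8, 0.2, 94.4]
force: [-6.0, -3.0, 30.4]
gripper_width: 0.3
gripper_force: 13.8
```

Request:
step_arm(linear=[[0,0,-0.004],[0,0,-0.004],[0,0,-0.004],[0,0,-0.004],[0,0,-0.004],[0,0,-0.004],[0,0,-0.004],[0,0,-0.004],[0,0,-0.004],[0,0,-0.004],[0,0,-0.004],[0,0,-0.004],[0,0,-0.004],[0,0,-0.004],[0,0,-0.004],[0,0,-0.004]], turn=[0,0,0,0,0,0,0,0,0,0,0,0,0,0,0,0])

```text
time_s: 7.58
ee_pos: [475.0, 39.0, 111.5]
ee_rot: [179.8, 0.2, 94.4]
force: [-4.8, -3.4, 23.9]
gripper_width: 0.6
gripper_force: 10.7
```

```bash
python3 - <<'E'
from workcell import env,cams
from h import *
g=cams.grab_frame('scene')['color'];t=cams.grab_frame('top')['color']
cv2.imwrite('pics/d1.png',np.hstack([cv2.resize(g[150:310,180:380],(400,320),interpolation=2),cv2.resize(t[140:260,190:340],(400,320),interpolation=2)]))
for i in range(2):
    a=cams.grab_frame('top')['color']
print(cv2.absdiff(a,t)[150:230,260:330].max(),env.state()['time_s'])
E
```

```text
6 7.775
```

View pics/d1.png

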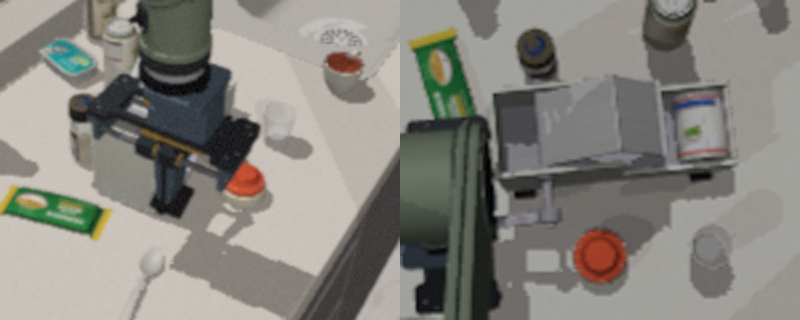

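The tin rests against the lip in the trough at (700,130), and two later frames show no change. Now easing the lever up at 24 to 30 mm/s.

Request:
step_arm(linear=[[0,0,-0.01],[0,0,-0.02],[0,0,-0.031],[0,0,-0.042],[0,0,-0.054],[0,0,-0.066],[0,0,-0.078],[0,0,-0.09],[0,0,-0.102],[0,0,-0.114],[0,0,-0.126],[0,0,-0.137],[0,0,-0.147],[0,0,-0.157],[0,0,-0.167],[0,0,-0.177],[0,0,-0.187],[0,0,-0.197],[0,0,-0.207],[0,0,-0.217]], turn=[0,0,0,0,0,0,0,0,0,0,0,0,0,0,0,0,0,0,0,0])

```text
time_s: 10.28
ee_pos: [473.8, 41.0, 174.1]
ee_rot: [-180.0, -0.0, 94.3]
force: [-0.0, -0.4, 0.3]
gripper_width: 0.5
gripper_force: 0.0
```

Contact is lost and the lever is up. Lifting away and checking.

Request:
step_arm(linear=[[0,0,-0.03],[0,0,-0.1],[0,0,-0.2],[0.03,-0.08,-0.28],[0.06,-0.2,-0.3],[0.1,-0.35,-0.3],[0.1,-0.45,-0.3],[0.1,-0.5,-0.3],[0.1,-0.5,-0.3],[0.1,-0.5,-0.3]], turn=[0,0,0,0,0,0,0,0,0,0])

```text
time_s: 11.52
ee_pos: [323.5, 59.4, 264.5]
ee_rot: [179.9, 0.0, 94.3]
force: [0.5, -0.2, -0.2]
gripper_width: 0.4
gripper_force: 0.0
```

```bash
python3 - <<'E'
from workcell import env,cams
from h import *
g=cams.grab_frame('scene')['color'];t=cams.grab_frame('top')['color']
cv2.imwrite('pics/e1.png',np.hstack([cv2.resize(g[150:310,180:380],(400,320),interpolation=2),cv2.resize(t[140:260,190:340],(400,320),interpolation=2)]))
E
```

```text
(no output)
```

View pics/e1.png

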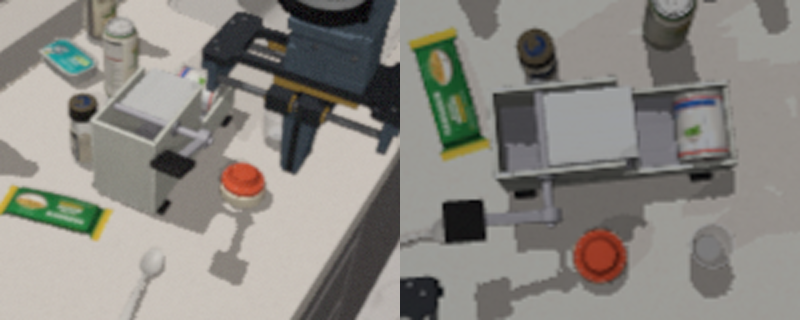

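The lid is shut, the lever is up, the tin lies at the lip (700,125), and nothing else has moved. Handing in.

```bash
python3 -c "
from workcell import env
print(env.job_done())"
```

```text
the job is handed in; nothing more can be done
None
```

The job is handed in after about 11.5 s: the lever went down to its stop, the tin rolled out and lay still in the trough, the lid was eased shut at about 30 mm/s or less, and the final pictures show nothing else moved.

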